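# Brush out the pen pot and refill it with highlighters

## Robot

A 6-joint arm with a two-finger parallel gripper is mounted at the origin on the work surface. World frame = base frame: x ahead of the robot, y to its left, z up, the work surface at z = 0. Lengths are in m, angles in rad, forces in N, time in s.
With the tool pointing down it reaches from about 0.275 to 0.725 m from the base axis. Payload 15.9 kg.
Tool frame: the origin (TCP) lies at the very end of the fingers, on their centre line; the grasp point (between the pads) lies 19 mm behind it; z points along the fingers, x is the direction in which the jaws open and shut, and the axes are right-handed (so a half turn about z gives the same grasp; the last joint's range is limited). The gripper opens to 85 mm and grips with 20 to 120 N. Pads are 22 mm wide; open, the fingers measure 114 mm over their backs; the gripper's body (76 mm by 85 mm) begins 54 mm behind the grasp point. The pads swing forward as they close: fully open they stand 13 mm farther back than shut.
Start: joints at [1.194, 0.213, -0.034, 1.323, 0, 1.571], TCP at [0.184, 0.465, 0.231] pointing down, gripper open.
Joint ranges: [-2.98, 2.98], [-0.74, 1.72], [-1.14, 1.35], [-2.1, 2.04], [-1.57, 1.44], [-3.14, 3.14]. Speed limits (rad/s): [1.89, 1.89, 2.39, 2.57, 3.14, 3.14].

## Interface

Orientations are given as [roll, pitch, yaw] about the fixed x, y, z axes, in that order (R = Rz(yaw) Ry(pitch) Rx(roll)).
In Python, from bench import env gives the robot as it stands. Calls block until the motion is done:
- env.reach(position, orientation): joint-space move of the TCP to a pose.
- env.move_l(position, rot=None, v=0.15): straight line of the TCP; rot=None keeps the orientation; v is the mean speed in m/s.
- env.move_j(angles): joint-space move.
- env.gripper_to(opening, newtons=None): opening from 0.0 (shut) to 1.0 (fully open); newtons is the grip in N (None keeps the last); returns when the fingers have stopped.
- env.dwell(seconds).
- env.inverse_kinematics(position, orientation): joint angles nearest the present ones, or None.
- env.grab_frame(name): name is "side" or "top"; returns a dict with "pixels" (400x640x3 uint8, blue, green, red), "range_z" (400x640 float32, m along the optical axis (not along the pixel's ray), 0 where there is no reading), "mtx" (3x3 intrinsics, pixels), "rvec" (rotation vector, rad) and "tvec" (3), from world to camera coordinates, as OpenCV has them. Camera axes: x right, y down, z forward; pixel columns grow to the right and rows downward; lengths in m; the calibration is good to about 2 mm. A picture is of the moment at which its call begins.
A pose or a line that the arm cannot do raises env.PlanningError and nothing moves.
- env.close_job(): hands the job in, once; it reports no verdict.
Trained networks look in a picture, given as the dict that the camera call returned (one of the last four; its "shot" number tells which), for a name from the list of things; names that differ only in an ending like _2 or _b are one class to them, and where a whole thing is asked for, a point or a joint stands for the part that bears it (a point fixed in the world has none). Each returns a list of dicts, best first, with "score" (0 to 1); they miss things now and then, are a little off and sometimes report something else, mostly with a low value. They report only what shows in the picture. A call takes as long as a camera call. They do not tell look-alikes from the thing itself.
- env.spot_in(picture, query): "centre" ([row, column] in pixels, amid what is visible of it).
- env.masks_of(picture, query): "pixels" (400x640 bool, what is visible of it) and "centre" ([row, column] in pixels, amid what is visible of it).
- env.spot_point(picture, query): "centre" ([row, column] in pixels: a listed point, or the origin of a listed thing).
Readings, each from a call of its own:
- env.get_t(): time.
- env.get_qpos(): joint angles.
- env.get_qvel(): joint speeds.
- env.get_effort(): joint torques, N m.
- env.get_eef_pos(): TCP position.
- env.get_orientation(): TCP orientation.
- env.get_force(): force on the tool from outside, world axes, zero at the start.
- env.get_torque(): the same for the moment, N m.
- env.get_width(): opening from 0.0 (shut) to 1.0 (fully open).
Only numpy, scipy, OpenCV 4.12 (cv2) and the standard library are available. Lean on these libraries where they do the work, as an engineer would, in place of code of your own. Each camera call takes 0.05 s, during which the arm holds its last target.

## Task

Clean out the two-compartment pen pot and refill it: while it is still empty, take the brush from its stand and, first in the compartment nearer to you and then in the farther one, push the brush right down to the bottom, pull it up to the rim and push it right down again; then stand the brush bristles-down in its stand again. After that drop every highlighter on the desk end-down into the pot, either end up and into either compartment (leaning is fine, two fit in each), leaving the geometry box, glass cube, pencil and clip where they are.

Things in the scene. Friction and masses are not known exactly. Their poses are not given: they have to be found in the camera images.
- pot_in (a point): middle of the floor of the open rectangular aluminium pen pot fixed to the desk, 5 mm above it. Outside 117 x 46 x 75 mm high, walls 3 mm, 70 mm deep; x along its long side, away from the robot, z up. A 3 mm cross wall as high as the rim makes two compartments, near and far, each 54 (x) by 40 (y) mm inside: room for two highlighters, one behind the other
- near_in (a point): centre of the floor of the pot's compartment nearer to the robot, axes as pot_in
- far_in (a point): centre of the floor of the pot's compartment farther from the robot, axes as pot_in
- stand_in (a point): centre of the inner floor of the round white ceramic brush stand, an open cup fixed to the desk, 60 mm high, 48 mm outside and 40 mm inside diameter; its inner floor is 5 mm above the desk
- brush: loose round cleaning brush, 200 mm long, 90 g, standing bristles-down in the stand at the start. Origin: centre of the lower (bristle) end; z runs along it up to the top of the handle. Bristle head 80 mm long, 31 mm diameter; above it a wooden handle 18 mm diameter, from 80 to 200 mm
- brush_tip (a point): centre of the flat lower end of the brush's bristle head
- marker1: loose flat highlighter pen (block-shaped, black barrel with grey cap), 120 mm long (its x), 26 mm wide (its y), 16 mm thick (its z), 35 g, lying flat on the desk at the start. Origin: centre of its underside, midway along its length. Absent (None) in some starts; two to four are present
- marker2: loose flat highlighter pen (block-shaped, black barrel with grey cap), 120 mm long (its x), 26 mm wide (its y), 16 mm thick (its z), 35 g, lying flat on the desk at the start. Origin: centre of its underside, midway along its length. Absent (None) in some starts; two to four are present
- marker3: loose flat highlighter pen (block-shaped, black barrel with grey cap), 120 mm long (its x), 26 mm wide (its y), 16 mm thick (its z), 35 g, lying flat on the desk at the start. Origin: centre of its underside, midway along its length. Absent (None) in some starts; two to four are present
- marker4: loose flat highlighter pen (block-shaped, black barrel with grey cap), 120 mm long (its x), 26 mm wide (its y), 16 mm thick (its z), 35 g, lying flat on the desk at the start. Origin: centre of its underside, midway along its length. Absent (None) in some starts; two to four are present
- geometry_box: bystander: red plastic geometry set box with sliding lid, 90 x 200 x 21 mm, flat on the desk; origin centre of underside
- glass_cube: bystander: glass cube paperweight, 50 mm; origin centre of underside
- pencil: bystander: mechanical pencil lying on the desk, 140 mm long, 9 mm thick; origin centre of underside
- clip: bystander: empty aluminium clip, 50 x 32 x 14 mm; origin centre of underside
There are look-alikes about, which are no part of the job. Leave any purple look-alike of the marker3 alone.

How it is judged:
By the outcome, as a careful person would: the job done as asked, in the order asked, and still so for the second after the job is handed in, with the robot touching nothing.
Of marker1, marker2, marker3, marker4 only 2 to 4 are there at a start; the rules pass over those that are not, and their reading is None.
At some moment in a run one of marker1, marker2, marker3, marker4 may be knocked a few centimetres aside while the robot is not near it.
It also fails if it takes over 210 s, if anything falls off the work surface, if the arm or the gripper's body presses on something with over 40 N, if the wrist force passes 120 N, or if a joint passes its speed limit or range.

## Working session

There is one attempt and no reset: what is moved stays moved. The work goes in short steps, each a Python script; the robot and the scene stay as the last script left them, time stands still between calls to the robot, and variables do not carry over. Pictures are saved under pics/ and viewed, and the job is handed in when it is done.

```bash
mkdir -p pics; ls; python3 - <<'E'
from bench import env
import cv2
for n in ("side","top"):
    p=env.grab_frame(n)
    cv2.imwrite(f"pics/{n}0.png",p["pixels"])
    R=cv2.Rodrigues(p["rvec"])[0]; print(n,-R.T@p["tvec"].ravel(), p["mtx"].tolist())
print(env.get_t(),env.get_orientation())
E
```

```text
pics
side [ 0.26861028 -0.48299876  0.78914969] [[397.701185725586, 0.0, 319.2451976610982], [0.0, 397.701185725586, 195.0547725626584], [0.0, 0.0, 1.0]]
top [0.53492477 0.01426504 0.8165074 ] [[374.48809257137333, 0.0, 324.0606247613128], [0.0, 374.48809257137333, 201.21086072893235], [0.0, 0.0, 1.0]]
0.1 [3.14157953e+00 9.77839778e-04 1.19401035e+00]
```

View pics/side0.png

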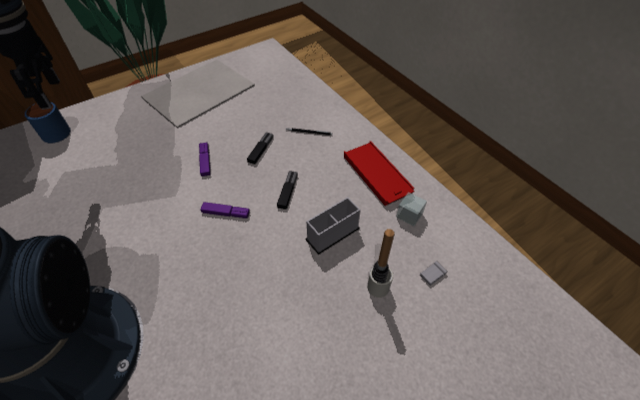

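View pics/top0.png

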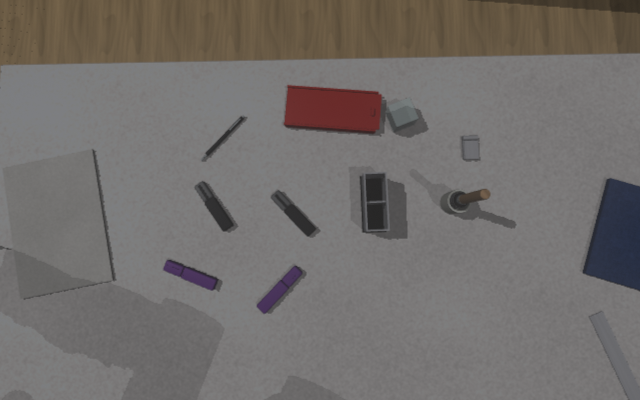

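Side: black highlighters at (260,148) and (288,190), purple ones at (205,158) and (225,210). Top: black ones at (214,206) and (294,213), purple look-alikes at (190,275) and (280,289). The pencil (223,137) is also dark. The pot is at (375,203), and the stand with the brush at (458,203). I choose the two black block-shaped pens, and will check them in a crop and measure.

```bash
cat > h.py <<'E'
from bench import env
import numpy as np, cv2
def world(p):
    z=p["range_z"]; K=p["mtx"]; R=cv2.Rodrigues(p["rvec"])[0]; t=np.array(p["tvec"]).ravel()
    v,u=np.mgrid[0:400,0:640]
    c=np.stack([(u-K[0,2])/K[0,0]*z,(v-K[1,2])/K[1,1]*z,z],-1)
    w=(c-t)@R
    w[z<=0]=np.nan
    return w
def ray(p,rc,zw):
    K=p["mtx"]; R=cv2.Rodrigues(p["rvec"])[0]; t=np.array(p["tvec"]).ravel()
    d=R.T@np.array([(rc[1]-K[0,2])/K[0,0],(rc[0]-K[1,2])/K[1,1],1]); o=-R.T@t
    return o+d*(zw-o[2])/d[2]
def onplane(p,mask,zw):
    rc=np.argwhere(mask); return np.array([ray(p,q,zw) for q in rc])
def markers(name="top",p=None):
    p=p or env.grab_frame(name); out=[]
    for m in env.masks_of(p,"marker1"):
        if m["score"]<0.3: continue
        px=p["pixels"][m["pixels"]].astype(float); sat=(px.max(1)-px.min(1)).mean()
        P=onplane(p,m["pixels"],0.013)[:,:2].astype(np.float32)
        (c,s,a)=cv2.minAreaRect(P)
        c=np.array(c); q=P-P.mean(0); e=np.linalg.eigh(q.T@q)[1][:,1]
        yaw=np.arctan2(e[1],e[0])%np.pi
        w=world(p)[m["pixels"]]
        out.append(dict(score=m["score"],sat=sat,c=c,size=sorted(s),yaw=yaw,ztop=np.nanmedian(w[:,2]),px=m["centre"]))
    return p,out
E
python3 - <<'E'
from h import *
np.set_printoptions(precision=4,suppress=True)
for n in ("top","side"):
    p,o=markers(n)
    for m in o: print(n,{k:np.round(v,3) for k,v in m.items()})
    for q in ["near_in","far_in","pot_in","stand_in","brush_tip","brush"]:
        r=env.spot_point(p,q)
        print(q,[(round(x["score"],2),x["centre"],ray(p,x["centre"],0.005)) for x in r[:2]])
    w=world(p)
    print("desk z",np.nanmedian(w[...,2]))
    Z=w[...,2]
    rim=(abs(Z-.075)<.006)
    m=env.masks_of(p,"pot_in") ; print(len(m))
    if n=="top":
        cv2.imwrite("pics/c0.png",cv2.resize(np.hstack([p["pixels"][160:250,180:330]]),None,fx=4,fy=4,interpolation=cv2.INTER_CUBIC))
        cv2.imwrite("pics/c1.png",cv2.resize(p["pixels"][150:250,350:530],None,fx=4,fy=4,interpolation=cv2.INTER_CUBIC))
    rim2=np.zeros_like(rim); 
    sl=(slice(160,245),slice(350,400)) if n=="top" else (slice(190,260),slice(295,370))
    rim2[sl]=rim[sl]
    P=w[rim2]; Q=onplane(p,rim2,.075)[:,:2].astype(np.float32)
    print("rim",len(P),cv2.minAreaRect(Q), P.mean(0),P[:,:2].min(0),P[:,:2].max(0))
    # brush + stand cloud
    sl=(slice(170,235),slice(430,500)) if n=="top" else (slice(220,305),slice(355,405))
    b=w[sl].reshape(-1,3)
    for z0 in np.arange(.01,.21,.02):
        k=b[abs(b[:,2]-z0)<.01]
        if len(k)>3: print(round(z0,2),len(k),k.mean(0),k.min(0)[:2],k.max(0)[:2])
E
```

```text
top {'score': np.float64(0.88), 'sat': np.float64(31.014), 'c': array([0.438, 0.332]), 'size': array([0.03 , 0.121]), 'yaw': np.float32(1.218), 'ztop': np.float64(0.015), 'px': array([275.4, 189.9])}
top {'score': np.float64(0.87), 'sat': np.float64(0.932), 'c': array([0.586, 0.284]), 'size': array([0.031, 0.122]), 'yaw': np.float32(0.615), 'ztop': np.float64(0.015), 'px': array([205.1, 214.1])}
top {'score': np.float64(0.82), 'sat': np.float64(0.952), 'c': array([0.569, 0.111]), 'size': array([0.026, 0.118]), 'yaw': np.float32(0.776), 'ztop': np.float64(0.015), 'px': array([213.2, 294.5])}
top {'score': np.float64(0.61), 'sat': np.float64(32.615), 'c': array([0.408, 0.138]), 'size': array([0.026, 0.118]), 'yaw': np.float32(2.391), 'ztop': np.float64(0.015), 'px': array([289. , 285.1])}
near_in [(0.96, [220.8, 372.2], array([ 0.5532, -0.0595,  0.005 ]))]
far_in [(0.73, [189.5, 372.5], array([ 0.621 , -0.0608,  0.005 ]))]
pot_in [(0.84, [201.3, 371.0], array([ 0.5953, -0.0573,  0.005 ]))]
stand_in [(0.72, [197.9, 451.6], array([ 0.6021, -0.2299,  0.005 ]))]
brush_tip [(0.6, [191.0, 37
[... 2623 characters left out ...]
1068 [ 0.6303 -0.1852  0.002 ] [ 0.5262 -0.2876] [ 0.754  -0.0735]
0.03 138 [ 0.5886 -0.2213  0.0302] [ 0.5661 -0.2553] [ 0.6471 -0.0838]
0.05 245 [ 0.5824 -0.236   0.052 ] [ 0.565  -0.2554] [ 0.6416 -0.0843]
0.07 100 [ 0.584  -0.2343  0.0683] [ 0.5658 -0.2535] [ 0.6118 -0.2126]
0.09 117 [ 0.5855 -0.2304  0.0874] [ 0.5762 -0.2405] [ 0.6034 -0.2132]
0.11 50 [ 0.5852 -0.2296  0.1113] [ 0.5814 -0.2351] [ 0.5958 -0.219 ]
0.13 51 [ 0.5856 -0.2303  0.1307] [ 0.581  -0.2352] [ 0.5955 -0.2197]
0.15 52 [ 0.5852 -0.2303  0.1506] [ 0.5812 -0.2348] [ 0.5934 -0.2205]
0.17 60 [ 0.5851 -0.2299  0.17  ] [ 0.581  -0.2351] [ 0.5977 -0.2195]
0.19 62 [ 0.5856 -0.23    0.1896] [ 0.5811 -0.2351] [ 0.5957 -0.2198]
```

View pics/c0.png

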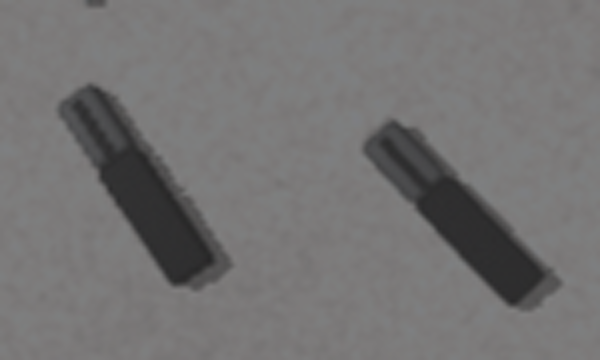

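View pics/c1.png

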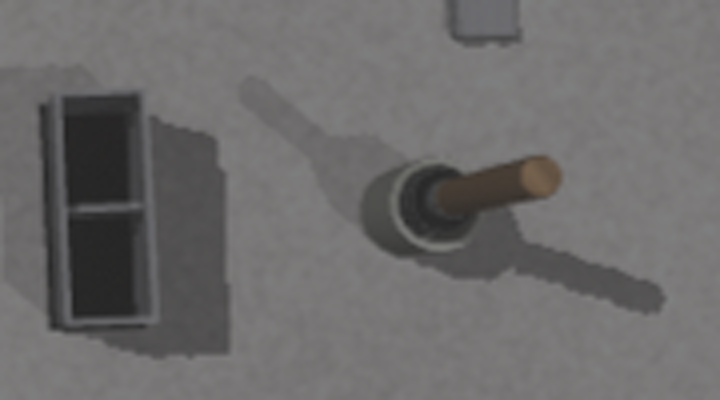

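```bash
cat >> h.py <<'E'
from scipy.spatial.transform import Rotation as Ro
def rpy(z,x):
    z=np.array(z,float);z/=np.linalg.norm(z);x=np.array(x,float);x-=z*(x@z);x/=np.linalg.norm(x)
    return list(Ro.from_matrix(np.stack([x,np.cross(z,x),z],1)).as_euler("xyz"))
def tilt_rpy(head,tilt,s=1):
    """tool tilted `tilt` from vertical-down toward heading `head`; jaws horizontal, across head"""
    z=[np.sin(tilt)*np.cos(head),np.sin(tilt)*np.sin(head),-np.cos(tilt)]
    return rpy(z,[-s*np.sin(head),s*np.cos(head),0])
E
python3 - <<'E'
from h import *
np.set_printoptions(precision=3,suppress=True)
for nm,p,o in [("brush",[.591,-.2255,.141],0),("near",[.560,-.0647,.141],0),("far",[.617,-.0627,.25],0)]:
    for s in (1,-1):
        print(nm,s,env.inverse_kinematics(p,tilt_rpy(0,0,s)))
for c,y in [((.584,.282),.617),((.567,.109),.78)]:
    for deg in (25,35,45):
        for s in (1,-1):
            h=y; g=np.array([*c,0.01])-.035*np.array([np.cos(h),np.sin(h),0])
            for dz in(0,.15):
                q=env.inverse_kinematics(g+[0,0,dz],tilt_rpy(h,np.radians(deg),s)); print("pick",c,deg,s,dz,q)
for nm,c in [("near",[.560,-.0647]),("far",[.617,-.0627])]:
    for deg in (45,55,65):
        for s in (1,-1):
          for z in (.13,.24):
            print(nm,deg,s,z,env.inverse_kinematics([*c,z],tilt_rpy(np.arctan2(c[1],c[0]),np.radians(deg),s)))
E
```

```text
brush 1 [-0.365  0.517  0.174  1.228  0.    -0.365]
brush -1 [-0.365  0.517  0.174  1.228  0.     2.777]
near 1 [-0.115  0.374 -0.045  1.151  0.    -0.115]
near -1 [-0.115  0.374 -0.045  1.151  0.     3.027]
far 1 [-0.101  0.476  0.384  1.479  0.    -0.101]
far -1 [-0.101  0.476  0.384  1.479  0.     3.04 ]
pick (0.584, 0.282) 25 1 0 [ 0.392  0.304 -0.656  0.184  0.094 -0.205]
pick (0.584, 0.282) 25 1 0.15 [ 0.392  0.118 -0.443  0.583  0.094 -0.205]
pick (0.584, 0.282) 25 -1 0 [ 0.392  0.304 -0.656  0.184  0.094  2.937]
pick (0.584, 0.282) 25 -1 0.15 [ 0.392  0.118 -0.443  0.583  0.094  2.937]
pick (0.584, 0.282) 35 1 0 [ 0.368  0.273 -0.858 -0.156  0.142 -0.206]
pick (0.584, 0.282) 35 1 0.15 [ 0.368  0.023 -0.656  0.296  0.142 -0.206]
pick (0.584, 0.282) 35 -1 0 [ 0.368  0.273 -0.858 -0.156  0.142  2.936]
pick (0.584, 0.282) 35 -1 0.15 [ 0.368  0.023 -0.656  0.296  0.142  2.936]
pick (0.584, 0.282) 45 1 0 [ 0.341  0.321 -1.042 -0.558  0.194 -0.197]
pick (0.584, 0.282) 45 1 0.15 [ 0.341 -0.03  -0.861 -0.026  0.194 -0.197]
pick (0.584, 0.282) 45 -1 0 [ 0.341  0.321 -1.042 -0.558  0.19
[... 1364 characters left out ...]
65 1 0.13 None
near 65 1 0.24 None
near 65 -1 0.13 None
near 65 -1 0.24 None
far 45 1 0.13 [-0.101  0.025 -0.912 -0.152  0.    -0.   ]
far 45 1 0.24 [-0.101 -0.135 -0.724  0.197  0.    -0.   ]
far 45 -1 0.13 [-0.101  0.025 -0.912 -0.152  0.    -3.142]
far 45 -1 0.24 [-0.101 -0.135 -0.724  0.197  0.    -3.142]
far 55 1 0.13 [-0.101  0.071 -1.104 -0.564  0.    -0.   ]
far 55 1 0.24 [-0.101 -0.175 -0.93  -0.144  0.    -0.   ]
far 55 -1 0.13 [-0.101  0.071 -1.104 -0.564  0.    -3.142]
far 55 -1 0.24 [-0.101 -0.175 -0.93  -0.144  0.    -3.142]
far 65 1 0.13 None
far 65 1 0.24 [-0.101 -0.13  -1.123 -0.557  0.     0.   ]
far 65 -1 0.13 None
far 65 -1 0.24 [-0.101 -0.13  -1.123 -0.557 -0.    -3.142]
```

The crops confirm two black block-shaped highlighters with grey caps, the pot (long side along x) and the brush in its stand. Now the brush.

```bash
python3 - <<'E'
from h import *
np.set_printoptions(precision=4,suppress=True)
o=tilt_rpy(0,0,1)
env.reach([.591,-.2255,.29],o)
env.gripper_to(0.75)
env.move_l([.591,-.2255,.141],v=.12)
print(env.get_force())
env.gripper_to(0.0,60)
print(env.get_width(),env.get_force(),env.get_eef_pos())
env.move_l([.591,-.2255,.27],v=.1)
print(env.get_width(),env.get_force(),env.get_t())
env.reach([.560,-.0647,.27],o)
print(env.get_eef_pos())
for n in ("top","side"):
    p=env.grab_frame(n); cv2.imwrite(f"pics/b_{n}.png",p["pixels"])
    w=world(p); 
    m=env.masks_of(p,"brush")[0]; b=w[m["pixels"]]; print(n,m["score"],m["centre"],np.nanmin(b[:,2]))
    for z0 in np.arange(.11,.3,.02):
        k=b[abs(b[:,2]-z0)<.01]
        if len(k)>3: print(round(z0,2),len(k),k.min(0)[:2],k.max(0)[:2])
E
```

```text
[-0.1159  1.0948  0.2922]
0.19485197455166967 [0.27   1.4019 4.0272] [ 0.5912 -0.2254  0.1413]
0.19273631895272955 [-0.3065 -0.198  -1.7801] 7.5
[ 0.5599 -0.0644  0.27  ]Traceback (most recent call last):
  File "<stdin>", line 17, in <module>
IndexError: list index out of range
```

```bash
python3 - <<'E'
from h import *
np.set_printoptions(precision=4,suppress=True)
for n in ("side","top"):
    p=env.grab_frame(n); cv2.imwrite(f"pics/b_{n}.png",p["pixels"])
    w=world(p); b=w.reshape(-1,3); b=b[(abs(b[:,0]-.56)<.05)&(abs(b[:,1]+.065)<.06)]
    for z0 in np.arange(.11,.3,.02):
        k=b[abs(b[:,2]-z0)<.01]
        if len(k)>3: print(n,round(z0,2),len(k),k.min(0)[:2],k.max(0)[:2])
E
```

```text
side 0.13 16 [ 0.5451 -0.0827] [ 0.5726 -0.0626]
side 0.15 90 [ 0.5441 -0.0826] [ 0.5727 -0.0611]
side 0.17 92 [ 0.5444 -0.0831] [ 0.5721 -0.0617]
side 0.19 97 [ 0.5438 -0.0825] [ 0.5701 -0.0625]
side 0.21 140 [ 0.5443 -0.0821] [ 0.5733 -0.0532]
side 0.23 66 [ 0.5501 -0.0769] [ 0.5639 -0.0645]
side 0.25 64 [ 0.5501 -0.077 ] [ 0.5628 -0.0656]
side 0.27 65 [ 0.5473 -0.0887] [ 0.5656 -0.0527]
side 0.29 147 [ 0.5473 -0.0895] [ 0.5664 -0.0532]
top 0.15 4 [ 0.5495 -0.0564] [ 0.5515 -0.054 ]
```

View pics/b_side.png

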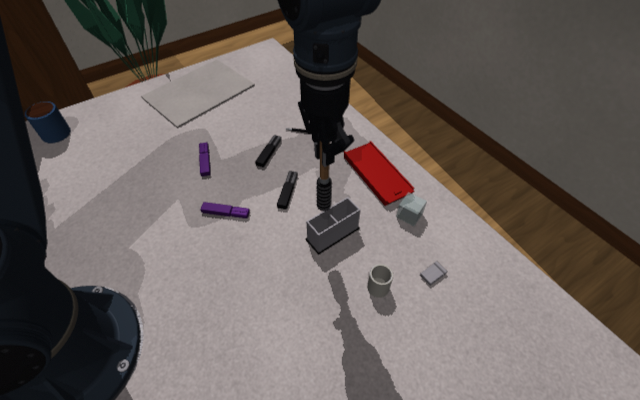

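View pics/b_top.png

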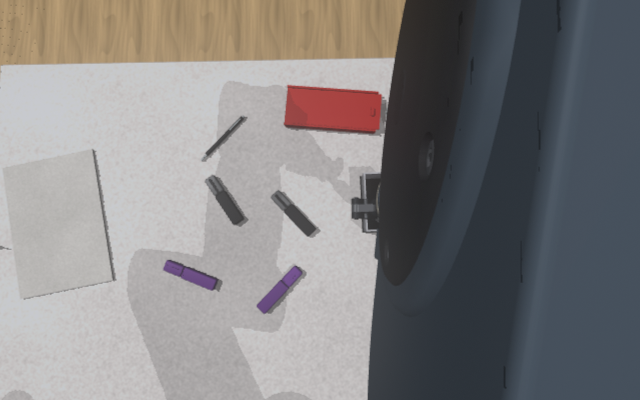

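The side view shows the brush (323,190) hanging upright over the near compartment. One black pen has been knocked to (268,151), so I'll re-measure it later. Scrubbing now.

```bash
cat > scrub.py <<'E'
from h import *
np.set_printoptions(precision=4,suppress=True)
def down(x,y):
    z=.150
    env.move_l([x,y,z],v=.08)
    f0=env.get_force(); print(" at",z,f0)
    while z>.1345:
        z-=.0015; env.move_l([x,y,z],v=.03); f=env.get_force()
        if f[2]-f0[2]>8: break
    print(" bottom",z,env.get_eef_pos(),f,env.get_width())
def scrub(x,y):
    env.move_l([x,y,.225]); env.move_l([x,y,.205],v=.06); print(env.get_force())
    down(x,y)
    env.move_l([x,y,.1405+.071],v=.08)
    print(" up",env.get_eef_pos())
    down(x,y)
    env.move_l([x,y,.25],v=.1)
E
python3 - <<'E'
from scrub import *
env.move_l([.5595,-.0633,.25])
scrub(.5595,-.0633)
print(env.get_t(),env.get_force())
E
```

```text
[-0.1673  0.0581 -0.8055]
 at 0.15 [-0.3622  0.4076 -1.3971]
 bottom 0.13799999999999998 [ 0.5602 -0.0633  0.1392] [-1.7784  0.6617 12.9775] 0.19179275299257517
 up [ 0.5593 -0.0633  0.211 ]
 at 0.15 [ 0.4356 -0.072   0.4245]
 bottom 0.13799999999999998 [ 0.5602 -0.0633  0.1392] [-1.3415  0.7639 13.4362] 0.19497139152804557
17.5667 [ 0.6309 -1.2486 -1.6122]
```

```bash
python3 - <<'E'
from scrub import *
env.move_l([.6165,-.0613,.25])
scrub(.6165,-.0613)
p=env.grab_frame("side"); cv2.imwrite("pics/s1.png",p["pixels"])
o=tilt_rpy(0,0,1)
env.reach([.591,-.2285,.26],o)
p=env.grab_frame("side"); cv2.imwrite("pics/s2.png",p["pixels"])
w=world(p); b=w.reshape(-1,3); b=b[(abs(b[:,0]-.591)<.05)&(abs(b[:,1]+.2285)<.06)]
for z0 in np.arange(.05,.25,.02):
        k=b[abs(b[:,2]-z0)<.01]
        if len(k)>3: print(round(z0,2),len(k),k.min(0)[:2],k.max(0)[:2])
print(env.get_t(),env.get_force())
E
```

```text
[-0.4167 -0.7535 -1.0749]
 at 0.15 [ 0.2791 -0.1132 -0.5436]
 bottom 0.13799999999999998 [ 0.6171 -0.0613  0.1393] [-1.9902  0.924  12.1369] 0.19597043137152728
 up [ 0.6163 -0.0613  0.2109]
 at 0.15 [-0.5566 -0.1277 -0.2739]
 bottom 0.13799999999999998 [ 0.6171 -0.0613  0.1392] [-0.9507  0.4541 11.8026] 0.19622454645565465
0.05 264 [ 0.5648 -0.2557] [ 0.6131 -0.2078]
0.07 37 [ 0.5671 -0.2544] [ 0.6119 -0.209 ]
0.13 60 [ 0.5745 -0.2456] [ 0.5997 -0.2204]
0.15 97 [ 0.5742 -0.2456] [ 0.5997 -0.2183]
0.17 106 [ 0.575  -0.2458] [ 0.6014 -0.2178]
0.19 106 [ 0.5746 -0.2459] [ 0.5968 -0.2173]
0.21 150 [ 0.5755 -0.2445] [ 0.6019 -0.2162]
0.23 73 [ 0.5809 -0.2397] [ 0.5966 -0.2242]
27.8 [ 0.0922 -0.3855 -0.6746]
```

View pics/s2.png

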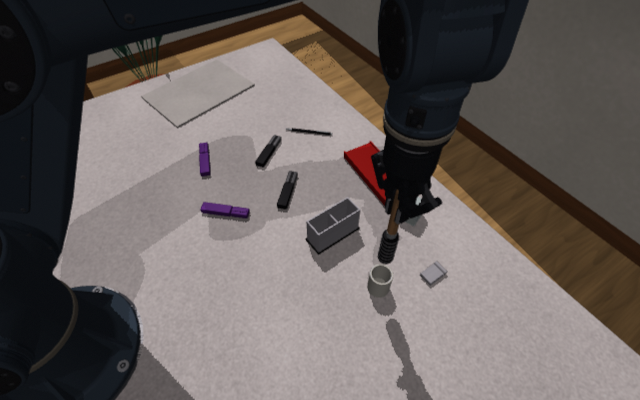

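The brush (388,240) hangs over the stand (380,280) and is centred within about 1.5 mm. I'll lower it and let go.

```bash
python3 - <<'E'
from h import *
np.set_printoptions(precision=4,suppress=True)
x,y=.590,-.2297
env.move_l([x,y,.20],v=.1)
for z in (.18,.16,.15,.144,.1415,.140):
    env.move_l([x,y,z],v=.05); f=env.get_force(); print(z,f)
    if f[2]>5: break
env.gripper_to(.75,60)
env.dwell(.3)
env.move_l([x,y,.29],v=.12)
env.reach([.35,-.25,.35],tilt_rpy(0,0,1))
for n in ("side","top"):
    p,o=markers(n); cv2.imwrite(f"pics/d_{n}.png",p["pixels"])
    for m in o: print(n,{k:np.round(v,3) for k,v in m.items()})
print(env.get_t())
E
```

```text
0.18 [-0.1713  0.0158 -0.3618]
0.16 [ 0.3135  0.1838 -1.0963]
0.15 [ 0.8691  0.7765 -0.4422]
0.144 [-0.1511 -1.058  -0.8057]
0.1415 [0.7086 0.0438 0.2831]
0.14 [-1.0922  1.4373 11.7304]
side {'score': np.float64(0.56), 'sat': np.float64(60.234), 'c': array([0.376, 0.162]), 'size': array([0.034, 0.043]), 'yaw': np.float32(1.781), 'ztop': np.float64(0.014), 'px': array([210.4, 207.7])}
top {'score': np.float64(0.9), 'sat': np.float64(0.925), 'c': array([0.599, 0.262]), 'size': array([0.027, 0.119]), 'yaw': np.float32(0.609), 'ztop': np.float64(0.015), 'px': array([199.8, 223.8])}
top {'score': np.float64(0.89), 'sat': np.float64(29.021), 'c': array([0.407, 0.139]), 'size': array([0.026, 0.117]), 'yaw': np.float32(2.387), 'ztop': np.float64(0.015), 'px': array([289. , 283.1])}
top {'score': np.float64(0.77), 'sat': np.float64(32.782), 'c': array([0.439, 0.332]), 'size': array([0.029, 0.12 ]), 'yaw': np.float32(1.197), 'ztop': np.float64(0.015), 'px': array([275.4, 190.5])}
top {'score': np.float64(0.57), 'sat': np.float64(0.927), 'c': array([0.57, 0.11]), 'size': array([0.027, 0.12 ]), 'yaw': np.float32(0.773), 'ztop': np.float64(0.015), 'px': array([211.7, 293.9])}
top {'score': np.float64(0.31), 'sat': np.float64(1.418), 'c': array([ 0.593, -0.065]), 'size': array([0.061, 0.131]), 'yaw': np.float32(0.02), 'ztop': np.float64(0.005), 'px': array([203. , 373.7])}
34.1583
```

View pics/d_side.png

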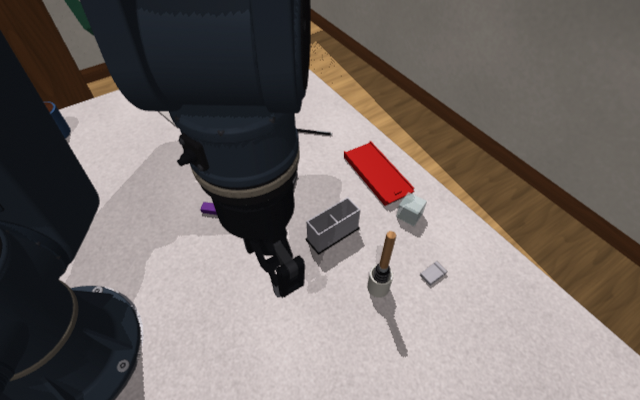

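View pics/d_top.png

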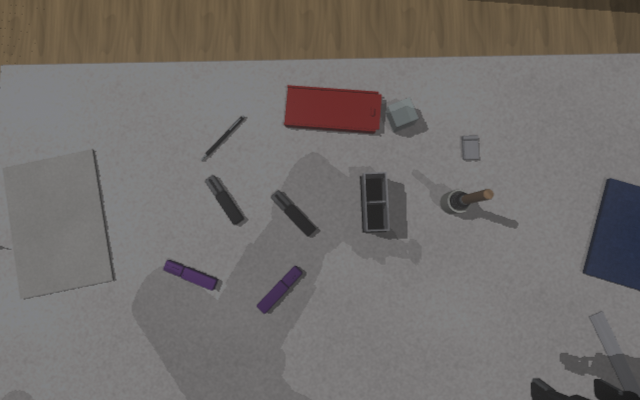

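The brush stands upright in the stand (380,280). The top view shows both black pens in clear view, at (224,200) and (294,212). I'll pick the right one first, gripping its near end with the tool tilted 45°.

```bash
cat > pk.py <<'E'
from h import *
np.set_printoptions(precision=4,suppress=True)
T=np.radians(45)
def pick(c,yaw,back=.035):
    h=np.array([np.cos(yaw),np.sin(yaw)]); g=np.array(c)-back*h
    o=tilt_rpy(yaw,T,1)
    env.gripper_to(.55,40)
    env.reach([*g,.16],o)
    env.move_l([*g,.04],v=.15)
    env.move_l([*g,.010],v=.05)
    print("pre",env.get_force(),env.get_eef_pos())
    env.gripper_to(0,40)
    print("grip",env.get_width(),env.get_force())
    env.move_l([*g,.16],v=.15)
    print("lift",env.get_width(),env.get_force(),env.get_t())
def over(c,z=.26):
    env.reach([*c,z],tilt_rpy(.03,T,1))
E
python3 - <<'E'
from pk import *
pick((.568,.110),.775)
over((.6165,-.0613))
for n in ("side","top"):
    p=env.grab_frame(n); cv2.imwrite(f"pics/e_{n}.png",p["pixels"])
    w=world(p); b=w.reshape(-1,3); b=b[(abs(b[:,0]-.6165)<.05)&(abs(b[:,1]+.0613)<.05)]
    for z0 in np.arange(.13,.3,.02):
        k=b[abs(b[:,2]-z0)<.01]
        if len(k)>3: print(n,round(z0,2),len(k),k.min(0)[:2],k.max(0)[:2])
E
```

```text
pre [1.2721 0.6397 0.7637] [0.5431 0.0855 0.0101]
grip 0.28678581775449447 [-1.9493 -1.7112  5.3906]
lift 0.2940739213817801 [-0.9862  0.0579 -0.0087] 39.1917
side 0.25 70 [ 0.6031 -0.0866] [ 0.6659 -0.072 ]
side 0.27 291 [ 0.5968 -0.0891] [ 0.6663 -0.0444]
side 0.29 41 [ 0.5705 -0.1109] [ 0.6063 -0.0424]
top 0.25 61 [ 0.5939 -0.0742] [ 0.6663 -0.0465]
top 0.27 961 [ 0.5826 -0.0871] [ 0.6665 -0.0354]
top 0.29 504 [ 0.5668 -0.1087] [ 0.6083 -0.0192]
```

View pics/e_side.png

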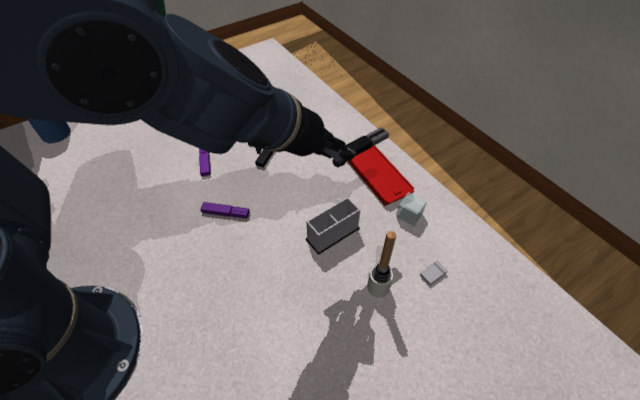

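The pen is firmly held, sticking out horizontally at (370,143) above the red box and touching nothing. A half turn about the tool axis will point its long end down, so I'll find a feasible heading.

```bash
python3 - <<'E'
from h import *
np.set_printoptions(precision=3,suppress=True)
c=[.6165,-.0613]
for deg in (45,48):
  for hd in (-.3,-.2,-.15,-.05,.03,.1,.2):
    print(deg,hd,[env.inverse_kinematics([*c,z],tilt_rpy(hd,np.radians(deg),-1)) for z in (.115,.26)])
print(env.get_qpos())
E
```

```text
45 -0.3 [array([ 0.012,  0.067, -0.912, -0.168, -0.218, -2.918]), array([ 0.012, -0.136, -0.664,  0.282, -0.218, -2.918])]
45 -0.2 [array([-0.043,  0.057, -0.929, -0.195, -0.111, -3.03 ]), array([-0.043, -0.15 , -0.68 ,  0.262, -0.111, -3.03 ])]
45 -0.15 [array([-0.07 ,  0.054, -0.934, -0.201, -0.056, -3.085]), array([-0.07 , -0.154, -0.684,  0.256, -0.056, -3.085])]
45 -0.05 [array([-0.127,  0.054, -0.934, -0.201,  0.054,  3.087]), array([-0.127, -0.154, -0.684,  0.256,  0.054,  3.087])]
45 0.03 [array([-0.171,  0.059, -0.925, -0.189,  0.142,  2.998]), array([-0.171, -0.147, -0.677,  0.266,  0.142,  2.998])]
45 0.1 [array([-0.209,  0.067, -0.912, -0.169,  0.217,  2.92 ]), array([-0.209, -0.137, -0.664,  0.282,  0.217,  2.92 ])]
45 0.2 [array([-0.26 ,  0.083, -0.883, -0.126,  0.319,  2.805]), array([-0.26 , -0.114, -0.638,  0.316,  0.319,  2.805])]
48 -0.3 [array([ 0.02 ,  0.073, -0.969, -0.283, -0.236, -2.923]), array([ 0.02 , -0.156, -0.726,  0.189, -0.236, -2.923])]
48 -0.2 [array([-0.038,  0.063, -0.988, -0.311, -0.12 , -3.033]), array([-0.038, -0.171, -0.743,  0.167, -0.12 , -3.033])]
48 -0.15 [array([-0.068,  0.061, -0.992, -0.319, -0.061, -3.087]), array([-0.068, -0.175, -0.748,  0.162, -0.061, -3.087])]
48 -0.05 [array([-0.129,  0.061, -0.992, -0.319,  0.059,  3.089]), array([-0.129, -0.175, -0.748,  0.162,  0.059,  3.089])]
48 0.03 [array([-0.177,  0.066, -0.984, -0.305,  0.153,  3.002]), array([-0.177, -0.168, -0.74 ,  0.172,  0.153,  3.002])]
48 0.1 [array([-0.218,  0.073, -0.969, -0.284,  0.234,  2.925]), array([-0.218, -0.157, -0.727,  0.189,  0.234,  2.925])]
48 0.2 [array([-0.272,  0.089, -0.939, -0.236,  0.345,  2.812]), array([-0.272, -0.133, -0.698,  0.225,  0.345,  2.812])]
[-0.171 -0.146 -0.678  0.266  0.143 -0.145]
```

```bash
cat >> pk.py <<'E'
def over(c,z=.26):
    env.reach([*c,z],tilt_rpy(.03,T,-1))
E
python3 - <<'E'
from pk import *
over((.6165,-.0613))
for n in ("side","top"):
    p=env.grab_frame(n); cv2.imwrite(f"pics/f_{n}.png",p["pixels"])
    w=world(p); b=w.reshape(-1,3); b=b[(abs(b[:,0]-.6165)<.05)&(abs(b[:,1]+.0613)<.05)]
    for z0 in np.arange(.13,.3,.02):
        k=b[abs(b[:,2]-z0)<.01]
        if len(k)>3: print(n,round(z0,2),len(k),k.min(0)[:2],k.max(0)[:2])
print(env.get_width(),env.get_eef_pos())
E
```

```text
side 0.17 54 [ 0.6083 -0.0764] [ 0.6222 -0.055 ]
side 0.19 81 [ 0.6085 -0.0767] [ 0.6245 -0.0527]
side 0.21 82 [ 0.6086 -0.077 ] [ 0.624 -0.053]
side 0.23 68 [ 0.6092 -0.0769] [ 0.6259 -0.0606]
side 0.25 19 [ 0.602 -0.082] [ 0.6236 -0.0515]
side 0.27 95 [ 0.599  -0.0899] [ 0.6249 -0.046 ]
side 0.29 99 [ 0.5745 -0.1092] [ 0.6246 -0.0439]
top 0.17 4 [ 0.6106 -0.0722] [ 0.6128 -0.0648]
top 0.19 5 [ 0.6104 -0.0719] [ 0.6127 -0.0629]
top 0.21 11 [ 0.6107 -0.0721] [ 0.6117 -0.0604]
top 0.23 18 [ 0.6109 -0.0719] [ 0.6117 -0.0573]
top 0.25 30 [ 0.6073 -0.0747] [ 0.6256 -0.0488]
top 0.27 257 [ 0.5838 -0.0879] [ 0.6275 -0.0362]
top 0.29 561 [ 0.5667 -0.1086] [ 0.6256 -0.0232]
0.2900545132594374 [ 0.6165 -0.0613  0.26  ]
```

View pics/f_side.png

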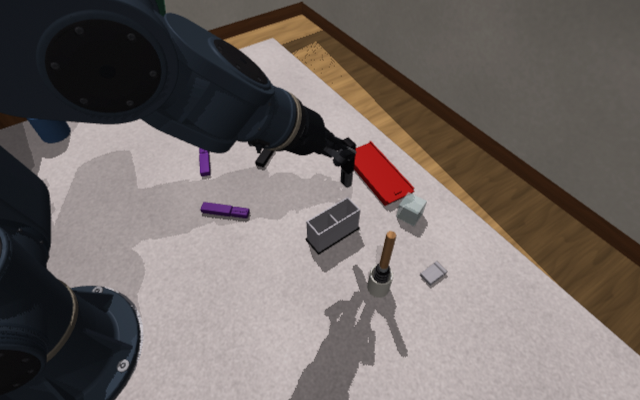

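View pics/f_top.png

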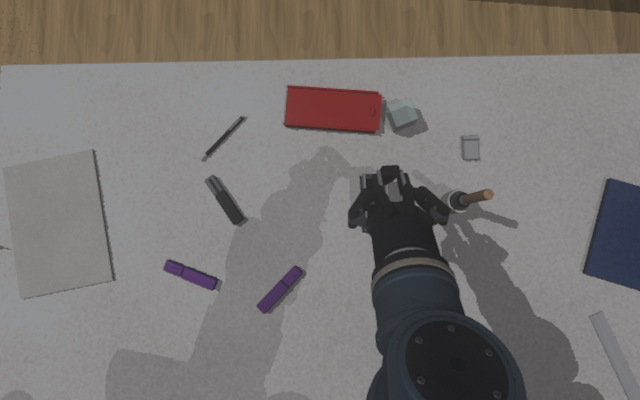

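The pen now hangs vertically at (347,165) in the side view, centred over the far compartment. I'll lower it and release.

```bash
cat >> pk.py <<'E'
def drop(c,zr=.110):
    env.move_l([*c,.175],v=.12); print(env.get_force())
    for z in (.155,.14,.125,zr):
        env.move_l([*c,z],v=.06); f=env.get_force(); print(z,f)
        if np.linalg.norm(f)>12: print("STOP"); return
    env.gripper_to(.5,40); env.dwell(.5)
    d=np.array([np.cos(.03)*np.sin(T),np.sin(.03)*np.sin(T),-np.cos(T)])
    p=env.get_eef_pos(); env.move_l(list(p-d*.08),v=.12)
    env.move_l([p[0]-.06,p[1],.26])
E
python3 - <<'E'
from pk import *
drop((.6165,-.0613))
env.reach([.42,.25,.30],tilt_rpy(.6,T,-1))
for n in ("side","top"):
    p,o=markers(n); cv2.imwrite(f"pics/g_{n}.png",p["pixels"])
    for m in o: print(n,{k:np.round(v,3) for k,v in m.items()})
print(env.get_t())
for s in (1,-1): print(env.inverse_kinematics([.56,.24,.01],tilt_rpy(.609,T,s)))
E
```

```text
[ 0.2855 -0.3095  0.6629]
0.155 [ 0.158  -0.767  -0.1624]
0.14 [-0.4002 -0.6814 -0.7528]
0.125 [-0.5853 -0.0472 -0.6081]
0.11 [-0.3972  0.6592 -1.1575]
side {'score': np.float64(0.94), 'sat': np.float64(54.955), 'c': array([0.405, 0.133]), 'size': array([0.033, 0.121]), 'yaw': np.float32(2.372), 'ztop': np.float64(0.014), 'px': array([209.9, 227.8])}
side {'score': np.float64(0.75), 'sat': np.float64(1.556), 'c': array([ 0.655, -0.018]), 'size': array([0.03 , 0.088]), 'yaw': np.float32(0.89), 'ztop': np.float64(0.093), 'px': array([204.8, 343.5])}
side {'score': np.float64(0.68), 'sat': np.float64(48.839), 'c': array([0.437, 0.325]), 'size': array([0.026, 0.128]), 'yaw': np.float32(1.179), 'ztop': np.float64(0.014), 'px': array([158. , 205.4])}
side {'score': np.float64(0.64), 'sat': np.float64(1.796), 'c': array([0.597, 0.256]), 'size': array([0.03 , 0.123]), 'yaw': np.float32(0.626), 'ztop': np.float64(0.014), 'px': array([152.8, 270.1])}
side {'score': np.float64(0.59), 'sat': np.float64(20.096), 'c': array([ 0.646, -0.184]), 'size': array([0.036, 0.136]), 'yaw': np.float32(0.672)
[... 263 characters left out ...]
'score': np.float64(0.71), 'sat': np.float64(0.916), 'c': array([0.6  , 0.262]), 'size': array([0.029, 0.121]), 'yaw': np.float32(0.629), 'ztop': np.float64(0.015), 'px': array([199.2, 223.7])}
top {'score': np.float64(0.67), 'sat': np.float64(26.293), 'c': array([0.438, 0.33 ]), 'size': array([0.031, 0.124]), 'yaw': np.float32(1.22), 'ztop': np.float64(0.015), 'px': array([277.7, 190. ])}
top {'score': np.float64(0.57), 'sat': np.float64(1.019), 'c': array([ 0.626, -0.069]), 'size': array([0.03 , 0.036]), 'yaw': np.float32(2.111), 'ztop': np.float64(0.119), 'px': array([183.8, 374.8])}
49.225
[ 0.2896  0.3161 -1.047  -0.5518  0.2239 -0.2297]
[ 0.2896  0.3161 -1.047  -0.5518  0.2239  2.9119]
```

View pics/g_side.png

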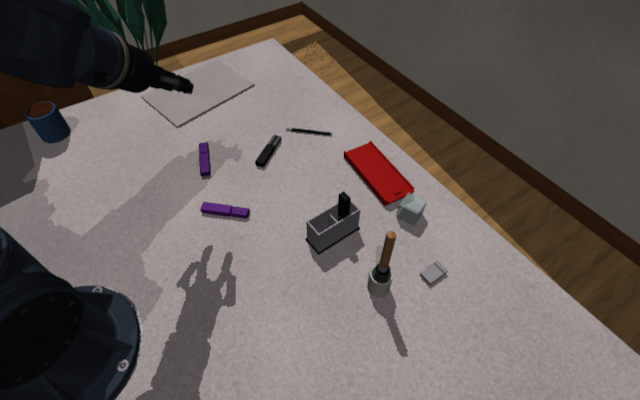

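View pics/g_top.png

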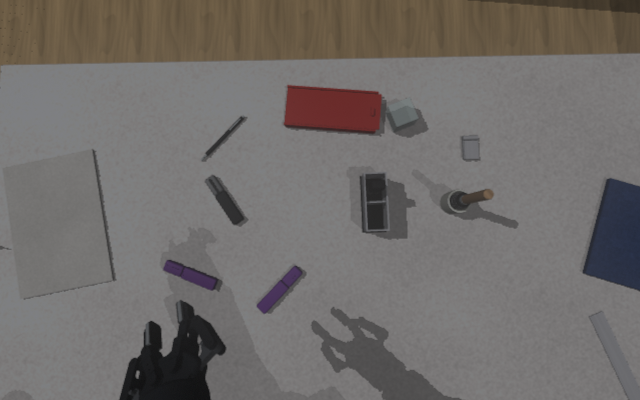

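The first pen stands in the far compartment (343,205). Now the second one, at about (0.598, 0.261), goes into the near compartment.

```bash
python3 - <<'E'
from pk import *
c=(.557,-.0635)
print([env.inverse_kinematics([*c,z],tilt_rpy(.03,T,-1)) for z in (.11,.26)])
pick((.598,.261),.617)
env.move_l([.50,.15,.28])
over(c,.28)
p=env.grab_frame("side"); cv2.imwrite("pics/i_side.png",p["pixels"])
w=world(p); b=w.reshape(-1,3); b=b[(abs(b[:,0]-.557)<.05)&(abs(b[:,1]+.0613)<.05)]
for z0 in np.arange(.13,.3,.02):
        k=b[abs(b[:,2]-z0)<.01]
        if len(k)>3: print(round(z0,2),len(k),k.min(0)[:2],k.max(0)[:2])
E
```

```text
[array([-0.2072, -0.0487, -1.0513, -0.203 ,  0.1669,  2.9723]), array([-0.2072, -0.2791, -0.7715,  0.3072,  0.1669,  2.9723])]
pre [-0.1356  0.294  -0.4955] [0.5696 0.2408 0.0102]
grip 0.2891659195654921 [-2.4007 -1.7494  5.7952]
lift 0.29247788239577804 [ 0.1552 -0.7675 -0.597 ] 55.3917
0.19 57 [ 0.5493 -0.0793] [ 0.565  -0.0586]
0.21 84 [ 0.5493 -0.0799] [ 0.565 -0.058]
0.23 91 [ 0.5497 -0.0794] [ 0.5663 -0.0566]
0.25 84 [ 0.5496 -0.0796] [ 0.5665 -0.0606]
0.27 25 [ 0.5434 -0.0834] [ 0.5662 -0.0725]
0.29 142 [ 0.5375 -0.0936] [ 0.5652 -0.0467]
```

View pics/i_side.png

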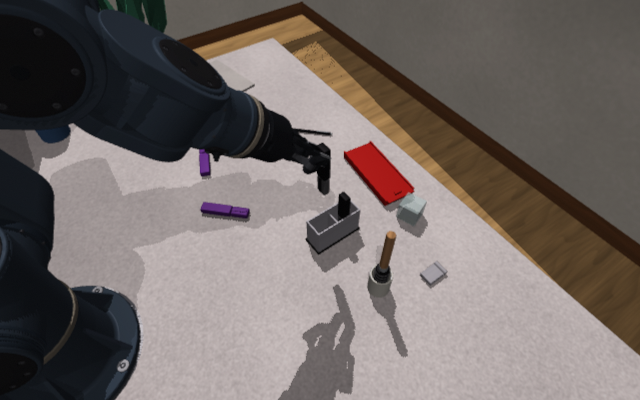

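The pen is vertical at (323,170), centred over the near compartment.

```bash
python3 - <<'E'
from pk import *
drop((.557,-.0635))
env.reach([.30,.35,.35],tilt_rpy(.8,.3,-1))
for n in ("side","top"):
    p,o=markers(n); cv2.imwrite(f"pics/j_{n}.png",p["pixels"])
    for m in o: print(n,{k:np.round(v,3) for k,v in m.items()})
    x=p["pixels"][170:310,290:430] if n=="side" else p["pixels"][150:250,340:520]
    cv2.imwrite(f"pics/jc_{n}.png",cv2.resize(x,None,fx=4,fy=4,interpolation=cv2.INTER_CUBIC))
print(env.get_t())
E
```

```text
[0.0913 0.6136 0.1609]
0.155 [-0.3509  0.6012 -0.2391]
0.14 [ 0.4223 -0.1225 -0.133 ]
0.125 [-0.2727  0.5553 -1.0168]
0.11 [-0.2719 -0.0967  0.2098]
side {'score': np.float64(0.9), 'sat': np.float64(52.775), 'c': array([0.436, 0.324]), 'size': array([0.031, 0.133]), 'yaw': np.float32(1.215), 'ztop': np.float64(0.014), 'px': array([159. , 203.8])}
side {'score': np.float64(0.71), 'sat': np.float64(1.525), 'c': array([ 0.59, -0.02]), 'size': array([0.032, 0.08 ]), 'yaw': np.float32(0.98), 'ztop': np.float64(0.095), 'px': array([219.7, 323.8])}
side {'score': np.float64(0.55), 'sat': np.float64(55.165), 'c': array([0.405, 0.133]), 'size': array([0.033, 0.118]), 'yaw': np.float32(2.376), 'ztop': np.float64(0.014), 'px': array([210.2, 227. ])}
side {'score': np.float64(0.52), 'sat': np.float64(1.272), 'c': array([ 0.653, -0.021]), 'size': array([0.03 , 0.088]), 'yaw': np.float32(0.852), 'ztop': np.float64(0.095), 'px': array([206.4, 341.5])}
top {'score': np.float64(0.83), 'sat': np.float64(31.058), 'c': array([0.438, 0.331]), 'size': array([0.03 , 0.121]), 'yaw': np.float32(1.196), 'ztop': np.float64(0.015), 'px': array([274. , 188.3])}
top {'score': np.float64(0.81), 'sat': np.float64(32.112), 'c': array([0.408, 0.138]), 'size': array([0.028, 0.118]), 'yaw': np.float32(2.395), 'ztop': np.float64(0.015), 'px': array([291.2, 280.6])}
top {'score': np.float64(0.66), 'sat': np.float64(1.039), 'c': array([ 0.626, -0.069]), 'size': array([0.03 , 0.037]), 'yaw': np.float32(2.106), 'ztop': np.float64(0.12), 'px': array([184.2, 375.4])}
top {'score': np.float64(0.56), 'sat': np.float64(0.744), 'c': array([ 0.561, -0.073]), 'size': array([0.021, 0.038]), 'yaw': np.float32(1.73), 'ztop': np.float64(0.121), 'px': array([216.7, 378.5])}
69.7917
```

View pics/j_side.png

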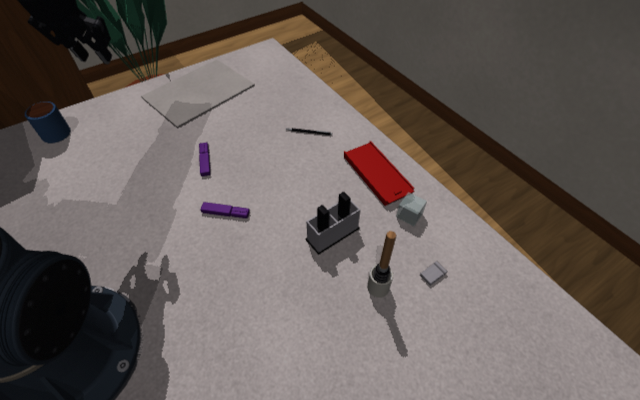

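View pics/jc_side.png

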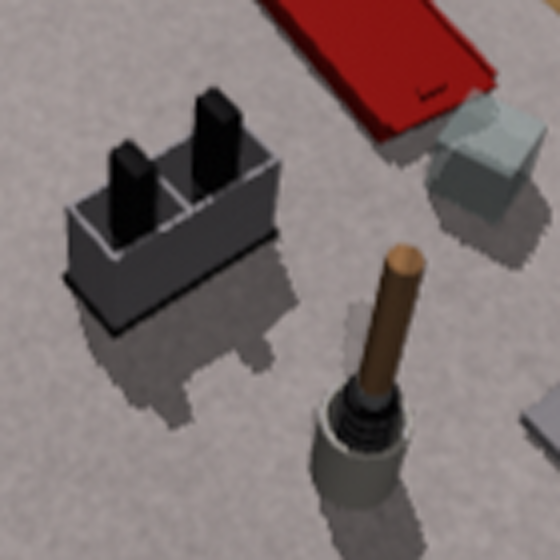

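View pics/j_top.png

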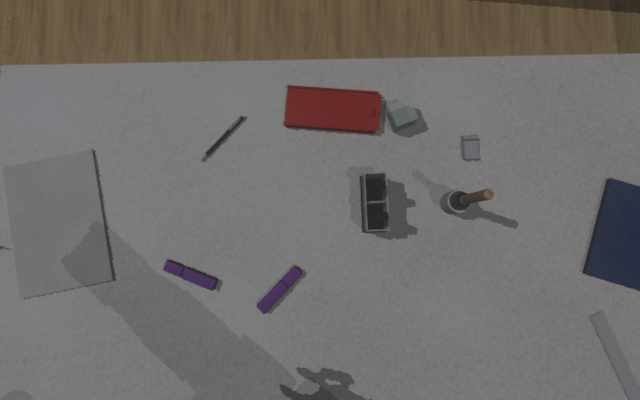

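Both pens stand in the pot, at (323,218) and (343,206) in the side view, and reach about 0.12 m, so they are on the floor. The brush stands upright in its stand. The bystanders and both purple pens are in place, and no other black pen is in sight.

```bash
python3 -c "
from bench import env
env.close_job(); print(env.get_t())"
```

```text
the job is handed in; nothing more can be done
the job is handed in; nothing more can be done
```

The pot was brushed out and both black highlighters are now in it, one per compartment. I handed the job in at about 70 s of the 210 s allowed.

- **Brushing:** In the near compartment and then the far one, I pushed the brush to the floor, pulled it up about 72 mm so its tip was at the rim, and pushed it down again. Each push met about 12–13 N at the bottom. The brush then went back bristles-down in its stand and is standing there.
- **Highlighters:** Only two were on the desk, and one was knocked aside during the run, so I measured it again before picking it up. I first held the first pen over the pot pointing sideways. A half turn of the wrist put it upright before I released it, and it touched nothing.
- **Last pictures:** Both pens stand upright with their tops at about 0.12 m, which means they rest on the floor of the pot. The geometry box, glass cube, pencil, clip and the two purple look-alikes look unmoved.
- **Disagreements:** The two cameras differed by up to about 4 mm on the pot position. I corrected the side camera's y reading by 3 mm using the gripped brush, and averaged the two cameras' x readings. One trained-network query for the brush over the pot found nothing, so I used the depth picture instead. No other check failed.

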